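# Swing the ward tablet round the dock post onto its charging strip

### The arm

A 7-joint arm with a two-finger parallel gripper is mounted at the origin on the work surface. World frame = base frame: x ahead of the robot, y to its left, z up, the work surface at z = 0. Lengths are in m, angles in rad, forces in N, time in s.
With the tool pointing down it reaches from about 0.4 to 0.875 m from the base axis. Payload 19.3 kg.
Tool frame: the origin (TCP) lies at the very end of the fingers, on their centre line; the grasp point (between the pads) lies 19 mm behind it; z points along the fingers, y is the line along which they close (so a half turn about z gives the same grasp; the last joint's range is limited). The gripper opens to 85 mm and grips with 20 to 120 N. Pads are 22 mm wide; open, the fingers measure 114 mm over their backs; the gripper's body (76 mm by 85 mm) begins 54 mm behind the grasp point. The pads swing forward as they close: fully open they stand 13 mm farther back than shut.
Start: joints at [1.124, 0.521, -0.036, 1.599, 0.021, 1.021, -0.113], TCP at [0.23, -0.581, 0.2] pointing down, gripper open.
Joint ranges: [-2.91, 2.91], [-0.3, 2.13], [-1.5, 1.42], [0.17, 2.43], [-1.26, 4.41], [0.16, 1.93], [-2.52, 2.52]. Speed limits (rad/s): [1.89, 1.89, 2.39, 2.39, 3.01, 3.01, 3.01].

### API

Orientations are given as [roll, pitch, yaw] about the fixed x, y, z axes, in that order (R = Rz(yaw) Ry(pitch) Rx(roll)).
In Python, from workcell import bot gives the robot as it stands. The module is installed in compiled form; this text tells all that it offers.
- The arm moves only by the tool apply_moves, never from a script. Its arguments are lists of equal length, an entry for each row: "claw": the finger opening in m, from 0 to 0.0854; "xyz": the shift along the tool's x, y, z in m, a list of three; "twist": the turn, a rotation vector about the tool's x, y, z in rad, a list of three. A call has 1 to 20 rows; each row shifts and turns the commanded pose from where the row before left it, along the tool's axes as they then stand; what a row does not reach is not made up. A row lasts 1/10 s, in which the tool goes at most 50 mm and 8.59 degrees, less where a joint would pass 70% of its speed; a pose out of reach is approached as far as the arm can. A call with a gripper value outside its range is refused whole. The fingers move at their own pace and stop on an object; "force" is the grip in N (left out, the last holds). Time passes only in rows, so rows that do not move let the fingers close. It gives the time, the measured TCP pose, the force, the opening and the grip force at its end, in the units of the state.
- bot.observe(): the state, without advancing time (a new reading comes with each control period).
- bot.grab_frame(name): name is "scene" or "top" or "wrist"; returns a dict with "img" (384x512x3 uint8, red, green, blue), "vfov" (degrees; the focal length in pixels is half the picture's height over the tangent of half this angle, whatever the lens; pixels are square), "cx", "cy" (the principal point, pixels), "distortion" ([k1, k2, p1, p2, k3] as OpenCV has them; the pictures are not rectified), "view" (4x4, takes a point from world to camera coordinates). Camera axes: x right, y up, looking along -z (the intrinsics and any distortion apply to the point x, -y, -z); pixel columns grow to the right and rows downward; lengths in m; the calibration is good to about 2 mm. A picture is of the moment at which its call begins. There is no depth.
- bot.job_done(): hands the job in; it is judged then, once.
Trained networks look in the newest picture that a camera, given by its name, has taken for a name from the list of things; names that differ only in an ending like _2 or _b are one class to them, and where a whole thing is asked for, a point or a joint stands for the part that bears it (a point fixed in the world has none). Each returns a list of dicts, best first, with "score" (0 to 1); they miss things now and then, are a little off and sometimes report something else, mostly with a low value. They report only what shows in the picture. A call takes as long as a camera call. They do not tell look-alikes from the thing itself.
- bot.find_in(camera, query): "position" ([x, y, z] in m, in world coordinates, good to about 4 mm: the middle of the surface that is visible of it).
The state is a dict: "clock": time; "qpos": joint angles; "qd": joint speeds; "joint_efforts": joint torques, N m; "position": TCP position; "tool_rot": TCP orientation; "force": force on the tool from outside, world axes, zero at the start; "moment": the same for the moment, N m; "grip_width": finger opening in m; "finger_force": force on a finger pad.
Only numpy, scipy, OpenCV 4.12 (cv2) and the standard library are available. Lean on these libraries where they do the work, as an engineer would, in place of code of your own. Each camera call takes 0.05 s, during which the arm holds its last target. There are 200 camera calls.

### The job

Put the ward tablet on its charging dock without lifting it: slide it flat across the counter, still askew, until the post is at the bottom of the notch in the tablet's long edge, and only then push its far end so that it swings round the post until that long edge lies flush along the charging strip. Leave it there, with the post still at the bottom of the notch, and do not disturb the mouse, the torch or the sanitiser bottle.

Things in the scene. Friction and masses are not known exactly. Their poses are not given: they have to be found in the camera images.
- dock: Charging dock fixed to the counter: upright steel post (12 mm diameter, 35 mm high) and a black charging strip on a 1 mm aluminium sheet that does not obstruct. Origin: on the counter (z = 0) on the post's axis. Its x axis runs from the post towards the strip's end; the tablet comes from the +y side. Placed anew each time.
- strip (a point): Middle of the strip's flat face, at (90, -8, 9) mm in the dock's frame. The strip is fixed, 70 mm long (dock x = 55 to 125 mm), 16 mm wide, 18 mm high; the face looks to the dock's +y and is parallel to its x.
- tablet: Rugged black tablet with grey screen, loose, flat on the counter, too wide to grip: 180 mm (x) by 120 mm (y), 20 mm thick, about 0.6 kg (mass and friction vary). Origin: centre of its underside. A notch in its long edge at y = -60 mm faces the post. It starts 55 to 95 mm short of the post, its x axis 0.5 to 0.75 rad anticlockwise (from above) of the dock's x; docked they are parallel.
- notch (a point): Where the post's axis must be in the tablet: at (-30, -52, 10) mm in its frame, axes as the tablet's. The notch is 20 mm wide (x = -40 to -20 mm), 14 mm deep (bottom at y = -46 mm), open to -y, mouth corners rounded at 6 mm radius. Docked, its bottom bears on the post and the edge at y = -60 mm lies on the strip's face.
- push (a point): Point on the tablet's back long edge, at (60, 60, 10) mm in its frame. With the post in the notch, pushing here squarely to the edge (tablet -y) swings the tablet clockwise about the post.
- sanitiser: Bystander: white bottle, 60 mm diameter, 150 mm high, standing loose; origin at the centre of its underside.
- torch: Bystander: black torch standing on its head, 44 mm diameter, 140 mm high, loose; origin at the centre of its underside.
- mouse: Bystander: black computer mouse, 60 x 100 mm, 32 mm high, loose; origin at the centre of its underside.
Mind the look-alikes: they are no part of the job. What is shaped like the tablet but blue or yellow is not meant.

How it is judged:
By the outcome, as a careful person would: the job done as asked, in the order asked, and still so for the second after the job is handed in, with the robot touching nothing.
It also fails if it takes over 59 s, if anything falls off the work surface, if the arm or the gripper's body presses on something with over 40 N, if the wrist force passes 120 N, or if a joint passes its speed limit or range.

## Working session

There is one attempt and no reset: what is moved stays moved. The work goes in short steps, Python scripts to look and compute and a tool call to move; the robot and the scene stay as the last step left them, time stands still between calls to the robot, and variables do not carry over. Pictures are saved under pics/ and viewed, at most 10 in all, crops included, and the job is handed in when it is done.

Besides the shell and the picture viewer there is one more tool, called after "Call:" as name(argument=value, ...) on one line, values as JSON. apply_moves: Moves the arm, as the interface text tells. Its arguments: {"type":"object","properties":{"claw":{"type":"array"},"xyz":{"type":"array"},"twist":{"type":"array"},"force":{"type":"number"}},"required":["claw","xyz","twist"]}

```bash
mkdir -p pics; cat > h.py <<'E'
import numpy as np, cv2
from workcell import bot
def K(f):
    h=f["img"].shape[0]; fl=h/2/np.tan(np.radians(f["vfov"])/2)
    return np.array([[fl,0,f["cx"]],[0,fl,f["cy"]],[0,0,1.]])
D=lambda f:np.array(f["distortion"],float)
def pix2w(f,uv,z):
    uv=np.array(uv,float).reshape(-1,1,2); n=cv2.undistortPoints(uv,K(f),D(f)).reshape(-1,2)
    V=np.array(f["view"]); R=V[:3,:3]; c=-R.T@V[:3,3]
    d=np.c_[n[:,0],-n[:,1],-np.ones(len(n))]@R
    return c+d*((z-c[2])/d[:,2])[:,None]
def w2pix(f,P):
    V=np.array(f["view"]); p=np.atleast_2d(P)@V[:3,:3].T+V[:3,3]
    return cv2.projectPoints(p*[1,-1,-1],np.zeros(3),np.zeros(3),K(f),D(f))[0].reshape(-1,2)
def save(f,n): cv2.imwrite("pics/"+n,f["img"][:,:,::-1])
E
python3 - <<'E'
from h import *
ims=[]
for c in ("top","scene"):
    f=bot.grab_frame(c); ims.append(f["img"])
    for q in ("tablet","dock","strip","notch","push","sanitiser","torch","mouse"):
        print(c,q,[(np.round(d["position"],3).tolist(),round(d["score"],2),w2pix(f,d["position"])[0].round().tolist()) for d in bot.find_in(c,q)][:4])
    save(f,c+"0.png")
s=bot.observe(); print(s["clock"],s["position"],s["tool_rot"],s["force"])
E
```

```text
top tablet [([0.512, 0.013, 0.017], 0.92, [260.0, 200.0]), ([0.294, -0.194, 0.022], 0.81, [337.0, 276.0]), ([0.308, 0.259, 0.019], 0.79, [174.0, 274.0]), ([0.773, 0.169, 0.02], 0.74, [206.0, 114.0])]
top dock [([0.601, -0.136, 0.001], 0.56, [311.0, 169.0])]
top strip [([0.602, -0.136, -0.003], 0.83, [310.0, 169.0])]
top notch [([0.295, -0.193, 0.022], 0.84, [337.0, 276.0]), ([0.777, 0.168, 0.02], 0.73, [206.0, 113.0]), ([0.511, 0.009, 0.022], 0.71, [262.0, 200.0]), ([0.308, 0.25, 0.021], 0.61, [176.0, 274.0])]
top push [([0.314, 0.256, 0.022], 0.92, [174.0, 272.0]), ([0.293, -0.193, 0.022], 0.91, [337.0, 277.0]), ([0.775, 0.168, 0.02], 0.66, [206.0, 114.0])]
top sanitiser [([0.613, -0.333, 0.097], 0.68, [388.0, 155.0])]
top torch [([0.387, -0.333, 0.081], 0.94, [393.0, 240.0])]
top mouse [([0.536, 0.368, 0.032], 0.86, [136.0, 194.0])]
scene tablet [([0.518, 0.014, 0.023], 0.91, [268.0, 192.0]), ([0.319, 0.263, 0.025], 0.66, [389.0, 206.0]), ([0.786, 0.174, 0.024], 0.64, [232.0, 297.0]), ([0.299, -0.181, 0.022], 0.57, [276.0, 114.0])]
scene dock [([0.61, -0.13, -0.001], 0.94, [207.0, 185.0])]
scene strip [([0.608, -0.135, 0.004], 0.76, [207.0, 182.0])]
scene notch [([0.32, 0.263, 0.018], 0.79, [389.0, 208.0]), ([0.299, -0.183, 0.022], 0.77, [275.0, 113.0]), ([0.52, 0.018, 0.021], 0.76, [269.0, 194.0]), ([0.783, 0.174, 0.02], 0.74, [233.0, 297.0])]
scene push [([0.78, 0.176, 0.02], 0.93, [235.0, 297.0]), ([0.319, 0.261, 0.023], 0.69, [389.0, 206.0]), ([0.303, -0.184, 0.022], 0.66, [274.0, 114.0]), ([0.517, 0.016, 0.025], 0.55, [269.0, 192.0])]
scene sanitiser [([0.638, -0.331, 0.085], 0.88, [151.0, 129.0])]
scene torch [([0.402, -0.332, 0.07], 0.84, [216.0, 92.0])]
scene mouse [([0.545, 0.38, 0.03], 0.56, [369.0, 290.0])]
0.9 [ 0.22995755 -0.58113311  0.19958526] [-3.14155305e+00 -3.66338300e-05  3.76763422e-01] [0.17100527 0.21963171 0.21964849]
```

View pics/top0.png

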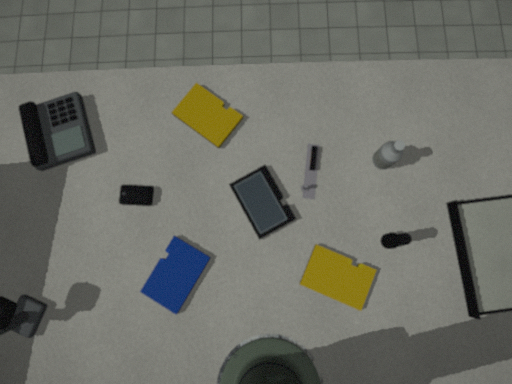

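View pics/scene0.png

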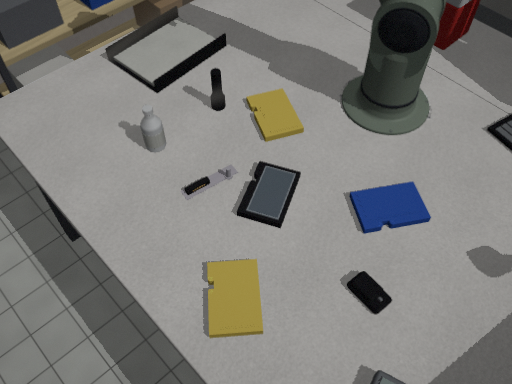

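Top view: the black tablet with the grey screen is at (262,201), with its notch at about (287,205). The dock is at about (311,170), with the strip's black end near (315,157) and the post near (309,187). Candidates for "tablet" are black (262,201), yellow (208,114), yellow (338,276) and blue (176,274). I choose the black one and check it in a crop.

```bash
python3 - <<'E'
from h import *
f=bot.grab_frame("top")
c=f["img"][135:245,220:345]; cv2.imwrite("pics/crop1.png",cv2.resize(c,None,fx=5,fy=5,interpolation=cv2.INTER_CUBIC)[:,:,::-1])
f=bot.grab_frame("scene")
c=f["img"][150:235,170:310]; cv2.imwrite("pics/crop2.png",cv2.resize(c,None,fx=5,fy=5,interpolation=cv2.INTER_CUBIC)[:,:,::-1])
E
```

```text
(no output)
```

View pics/crop1.png

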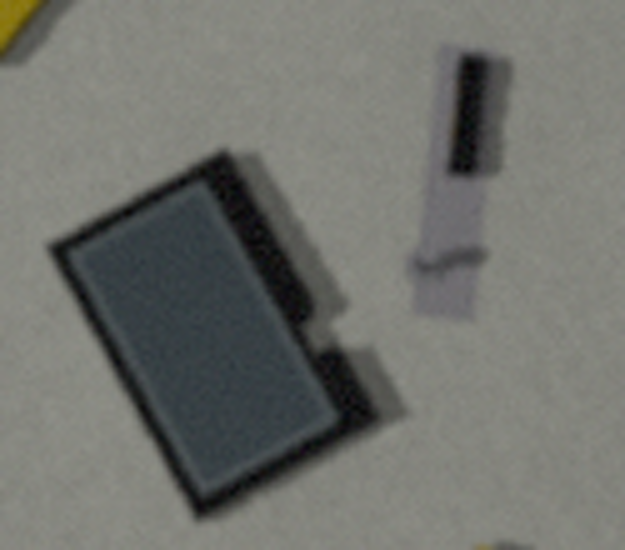

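View pics/crop2.png

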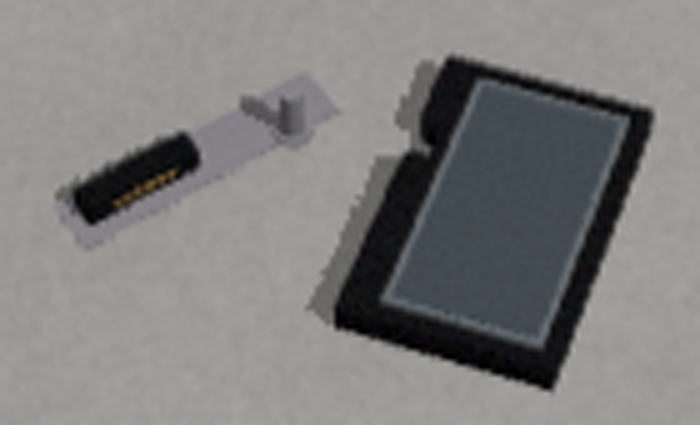

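The crops confirm it: black tablet with grey screen, notch facing the dock. Crop1 tablet corners are (225,150), (50,247), (200,518) and (380,418). The strip top runs (462,53)–(472,175). In crop2 the post base is at (292,133).

```bash
cat >> h.py <<'E'
from scipy.optimize import least_squares
def rot(a): return np.array([[np.cos(a),-np.sin(a)],[np.sin(a),np.cos(a)]])
def T(p,l): # pose (x,y,a), local pts Nx3
    l=np.atleast_2d(np.array(l,float)); return np.c_[l[:,:2]@rot(p[2]).T+p[:2],l[:,2]]
def loc(p,w): return rot(p[2]).T@(np.array(w)[:2]-p[:2])
def fit(obs,p0): # obs: list of (frame,local pts,pix)
    r=lambda p:np.concatenate([(w2pix(f,T(p,l))-u).ravel() for f,l,u in obs])
    s=least_squares(r,p0); return s.x,np.abs(s.fun).max()
E
python3 - <<'E'
from h import *
f=bot.grab_frame("top"); g=bot.grab_frame("scene")
ft=lambda a:(np.array(a,float)+.5)/5-.5+[220,135]
gt=lambda a:(np.array(a,float)+.5)/5-.5+[170,150]
tl=np.array([[90,-60,20],[90,60,20],[-90,60,20],[-90,-60,20]])/1e3
tp=ft([[226,150],[49,247],[200,519],[381,418]])
gl=np.array([[-90,60,20],[-90,-60,20],[90,60,0],[90,-60,0]])/1e3
gp=gt([[653,109],[448,56],[553,390],[337,327]])
# tablet in scene: check correspondences
a,e=fit([(f,tl,tp)],[.51,.013,.52]); print("top only",a,e)
print("scene pred",((w2pix(g,T(a,tl))-[170,150])*5).round().tolist(),((w2pix(g,T(a,tl*[1,1,0]))-[170,150])*5).round().tolist())
sl=np.array([[125,-24,18],[125,-8,18],[55,-8,18],[55,-24,18]])/1e3
sp=ft([[488,56],[461,53],[450,173],[474,176]])
pg=gt([[292,133]])
d,e=fit([(f,sl,sp),(g,np.array([[0,0,0.]]),pg)],[.55,-.13,-.05]); print("dock",d,e)
d2,e=fit([(f,sl,sp)],[.55,-.13,-.05]); print("dock top only",d2,e)
print("post from scene",pix2w(g,pg,0))
print("post in tablet",loc(a,d)*1e3,"dang",a[2]-d[2])
print("back-edge mid pts",T(a,[[0,.06,0],[-.03,.06,0],[.06,.06,0],[0,.1,0],[-.03,.1,0]]).round(4).tolist())
E
```

```text
top only [0.50860719 0.00746209 0.48725753] 0.6404200790281038
scene pred [[331.0, 298.0], [551.0, 362.0], [650.0, 100.0], [444.0, 46.0]] [[332.0, 319.0], [550.0, 382.0], [647.0, 123.0], [443.0, 68.0]]
dock [ 0.54708548 -0.11343867 -0.15904774] 0.7700508570879379
dock top only [ 0.54593908 -0.11441902 -0.14670287] 0.4091505654370451
post from scene [[ 0.55032724 -0.11297259  0.        ]]
post in tablet [ -22.60606171 -124.84606855] dang 0.6463052701744217
back-edge mid pts [[0.4805, 0.0605, 0.0], [0.454, 0.0464, 0.0], [0.5335, 0.0886, 0.0], [0.4618, 0.0958, 0.0], [0.4353, 0.0818, 0.0]]
```

Call:
apply_moves(claw=[0.085,0.085,0.085,0.085,0.085,0.085,0.085,0.085,0.085,0.085,0.085,0.085,0.085,0.085,0.085,0.085,0.085,0.085,0.085], xyz=[[0,0,-0.01],[0.0468,-0.0018,0],[0.0468,-0.0018,0],[0.0468,-0.0018,0],[0.0468,-0.0018,0],[0.0468,-0.0018,0],[0.0468,-0.0018,0],[0.0468,-0.0018,0],[0.0468,-0.0018,0],[0.0468,-0.0018,0],[0.0468,-0.0018,0],[0.0468,-0.0018,0],[0.0468,-0.0018,0],[0.0468,-0.0018,0],[0.0468,-0.0018,0],[0.0468,-0.0018,0],[0.0468,-0.0018,0],[0.0468,-0.0018,0],[0.0468,-0.0018,0]], twist=[[0,0,0],[0,0,-0.075],[0,0,-0.075],[0,0,-0.075],[0,0,-0.075],[0,0,-0.075],[0,0,-0.075],[0,0,-0.075],[0,0,-0.075],[0,0,-0.075],[0,0,-0.075],[0,0,-0.075],[0,0,-0.075],[0,0,-0.075],[0,0,-0.075],[0,0,-0.075],[0,0,-0.075],[0,0,-0.075],[0,0,-0.075]])

```text
clock: 3.0
position: [0.6167, 0.0988, 0.2104]
tool_rot: [3.141, 0.0, 1.729]
force: [0.5, 0.5, -0.4]
grip_width: 0.0848
finger_force: 0.0
```

Call:
apply_moves(claw=[0.085,0.085,0.085,0.085,0.085,0.085,0.085], xyz=[[0,0,0],[0,0,0],[0,0,0],[0.0166,-0.0345,0],[0.0166,-0.0345,0],[0.0166,-0.0345,0],[0.0166,-0.0345,0]], twist=[[0,0,-0.11],[0,0,-0.11],[0,0,-0.11],[0,0,0],[0,0,0],[0,0,0],[0,0,0]])

```text
clock: 3.7
position: [0.4622, 0.091, 0.2101]
tool_rot: [3.141, 0.001, 2.056]
force: [0.6, 0.0, 0.1]
grip_width: 0.0854
finger_force: 0.0
```

```bash
python3 - <<'E'
from h import *
f=bot.grab_frame("wrist"); save(f,"wrist0.png")
s=bot.observe(); print(s["clock"],s["position"],s["tool_rot"])
V=np.array(f["view"]);print(-V[:3,:3].T@V[:3,3], -V[2,:3])
a=[.5086,.0075,.4873]; d=[.5471,-.1134,-.155]
print(w2pix(f,T(a,[[.09,-.06,.02],[.09,.06,.02],[-.09,.06,.02],[-.09,-.06,.02],[-.03,-.052,.02]])).round().tolist())
print(w2pix(f,T(d,[[0,0,0],[0,0,.035],[.09,-.008,.018]])).round().tolist())
E
```

```text
3.75 [0.45702023 0.09069002 0.20998525] [-3.13887793e+00  1.38661065e-03  2.05785740e+00]
[0.42354339 0.16383625 0.38493811] [ 0.14998176 -0.2836895  -0.94711443]
[[322.0, 277.0], [329.0, 191.0], [179.0, 191.0], [186.0, 277.0], [231.0, 272.0]]
[[239.0, 308.0], [238.0, 324.0], [284.0, 349.0]]
```

View pics/wrist0.png

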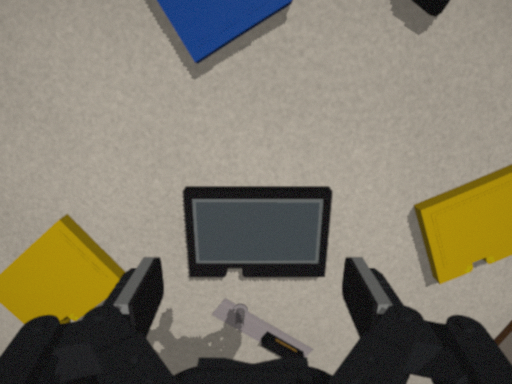

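Wrist view: the tablet's top corners are at (184,187), (331,187), (325,277) and (189,277), with the notch at about (234,271). The post is near (239,315) and the strip near (283,346). All of this agrees with the estimates to about 4 mm.

```bash
python3 - <<'E'
from h import *
f=bot.grab_frame("wrist")
tl=np.array([[90,-60,20],[90,60,20],[-90,60,20],[-90,-60,20]])/1e3
a,e=fit([(f,tl,np.array([[326,277],[331,187],[184,187],[189,277.]]))],[.51,.013,.5]); print(a,e)
post=pix2w(f,[[239,324],[239,308]],.035); print(post, pix2w(f,[[239,308]],0))
for p in post: print(loc(a,p)*1e3)
s=bot.observe(); p=s["position"]; print(s["clock"],p,s["tool_rot"][2],"tcp in tablet",loc(a,p)*1e3,"yaw err",s["tool_rot"][2]-np.pi/2-a[2])
g=f["img"][285:340,205:275]; cv2.imwrite("pics/c3.png",np.hstack([cv2.resize(x,None,fx=5,fy=5,interpolation=cv2.INTER_CUBIC) for x in (g,f["img"][255:310,205:275])])[:,:,::-1])
E
```

```text
[0.50529723 0.01158535 0.490039  ] 2.0194660049350546
[[ 0.54337559 -0.11258119  0.035     ]
 [ 0.5312758  -0.08886194  0.035     ]] [[ 0.5425458  -0.11414577  0.        ]]
[ -24.84316941 -127.47590569]
[ -24.35528157 -100.85318278]
3.8 [0.46018479 0.09067696 0.21051879] 2.0576593558668934 tcp in tablet [-2.57808126 91.01631301] yaw err -0.0031759693112112797
```

View pics/c3.png

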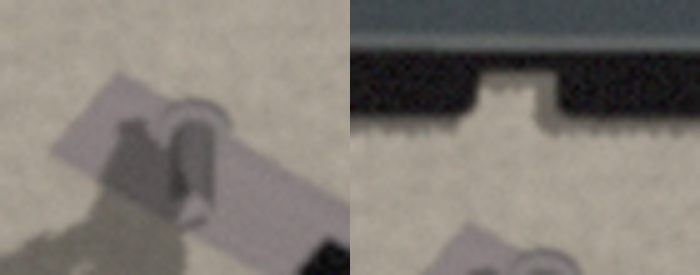

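Crop: the post base is at about (244,311) and its top at about (243.6,326.5). The notch mouth is centred at about (238,272) on the top face.

```bash
python3 - <<'E'
from h import *
f=bot.grab_frame("wrist")
a=np.array([.5053,.01159,.490])
print("notch x",loc(a,pix2w(f,[[238.3,272]],.02)[0])*1e3)
b=pix2w(f,[[244,311]],0)[0];t=pix2w(f,[[243.6,325]],.035)[0]
print(b,t,loc(a,b)*1e3,loc(a,t)*1e3)
s=bot.observe(); print(s["position"],s["clock"])
E
```

```text
notch x [-22.05632005 -56.8722704 ]
[ 0.55515185 -0.11596031  0.        ] [ 0.55332583 -0.11167223  0.035     ] [ -16.04254715 -136.00339903] [ -15.63562566 -131.36051445]
[0.46261204 0.09081761 0.21076253] 3.85
```

Call:
apply_moves(claw=[0.085,0.085,0.085,0.085,0.085,0.085,0.085,0.085], xyz=[[0.004,0.002,0.03],[0,0,0.04],[0,0,0.04],[0,0,0.04],[0,0,0.03],[0,0,0.018],[0,0,0],[0,0,0]], twist=[[0,0,0],[0,0,0],[0,0,0],[0,0,0],[0,0,0],[0,0,0],[0,0,0],[0,0,0]])

```text
clock: 4.65
position: [0.4642, 0.0961, 0.012]
tool_rot: [3.141, 0.0, 2.057]
force: [0.3, 1.0, 0.7]
grip_width: 0.0852
finger_force: 0.0
```

Call:
apply_moves(claw=[0.085,0.085,0.085], xyz=[[0,0,0.005],[0,0,0.002],[0,0,0]], twist=[[0,0,0],[0,0,0],[0,0,0]])

```text
clock: 4.95
position: [0.4637, 0.0957, 0.0049]
tool_rot: [3.141, 0.0, 2.057]
force: [0.7, -0.3, 0.2]
grip_width: 0.0849
finger_force: 0.0
```

```bash
python3 - <<'E'
from h import *
f=bot.grab_frame("wrist");save(f,"w1.png")
for i in range(3):
    bot.grab_frame("wrist"); s=bot.observe(); print(s["clock"],s["position"],s["tool_rot"],s["force"])
E
```

```text
5.05 [0.46364336 0.09573557 0.00494398] [3.14107874e+00 1.99608724e-04 2.05660557e+00] [ 0.76311125 -0.59468006  0.20792161]
5.1 [0.4635906  0.09574424 0.00488798] [3.14116342e+00 1.52429572e-04 2.05667220e+00] [ 0.82274299 -0.76319903 -0.40388297]
5.15 [0.4635709  0.09574736 0.00486434] [3.14120151e+00 1.41393702e-04 2.05663679e+00] [ 0.24642292  1.1993066  -0.47207155]
```

View pics/w1.png

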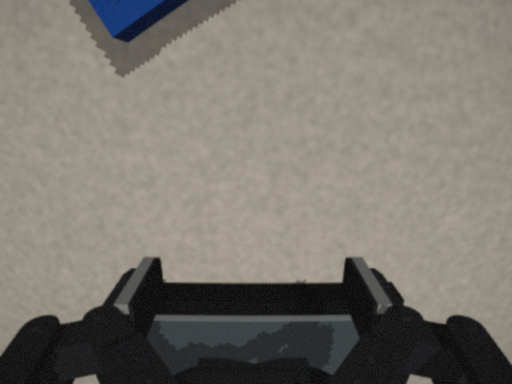

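The fingers stand behind and parallel to the tablet's back edge (row ~285). I'll feel down a little further, since open pads sit 13 mm back.

Call:
apply_moves(claw=[0.085,0.085,0.085,0.085], xyz=[[0,0,0.002],[0,0,0.002],[0,0,0.002],[0,0,0]], twist=[[0,0,0],[0,0,0],[0,0,0],[0,0,0]])

```text
clock: 5.55
position: [0.4632, 0.0957, -0.0017]
tool_rot: [-3.141, -0.0, 2.057]
force: [0.6, -0.5, -0.2]
grip_width: 0.0847
finger_force: 0.0
```

Call:
apply_moves(claw=[0.085,0.085,0.085,0.085,0.085,0.085,0.085,0.085,0.085,0.085,0.085,0.085,0.085,0.085,0.085,0.085], xyz=[[0,0,0.002],[0,0,0.002],[-0.005,0,0],[-0.005,0,0],[-0.005,0,0],[-0.005,0,0],[-0.005,0,0],[-0.005,0.0005,0],[-0.005,0.0005,0],[-0.005,0.0005,0],[-0.005,0.0005,0],[-0.005,0.0005,0],[-0.005,0.0005,0],[-0.005,0.0005,0],[-0.005,0.0005,0],[0,0,0]], twist=[[0,0,0],[0,0,0],[0,0,0],[0,0,0],[0,0,0],[0,0,0],[0,0,0],[0,0,0],[0,0,0],[0,0,0],[0,0,0],[0,0,0],[0,0,0],[0,0,0],[0,0,0],[0,0,0]])

```text
clock: 7.15
position: [0.4976, 0.0395, -0.0054]
tool_rot: [3.142, 0.0, 2.056]
force: [-0.4, -0.3, 0.6]
grip_width: 0.0851
finger_force: 0.0
```

```bash
python3 - <<'E'
from h import *
s=bot.observe(); print(s["position"],s["tool_rot"])
f=bot.grab_frame("top"); g=bot.grab_frame("scene")
c=cv2.resize(f["img"][145:235,240:330],None,fx=6,fy=6,interpolation=cv2.INTER_CUBIC)[:,:,::-1]
cv2.imwrite("pics/c4.png",c)
p=bot.find_in("top","tablet"); print([np.round(d["position"],3).tolist() for d in p[:4]])
E
```

```text
[ 0.49763243  0.03945597 -0.00543803] [3.14157763e+00 1.90265748e-04 2.05586143e+00]
[[0.314, 0.257, 0.021], [0.778, 0.166, 0.021]]
```

View pics/c4.png

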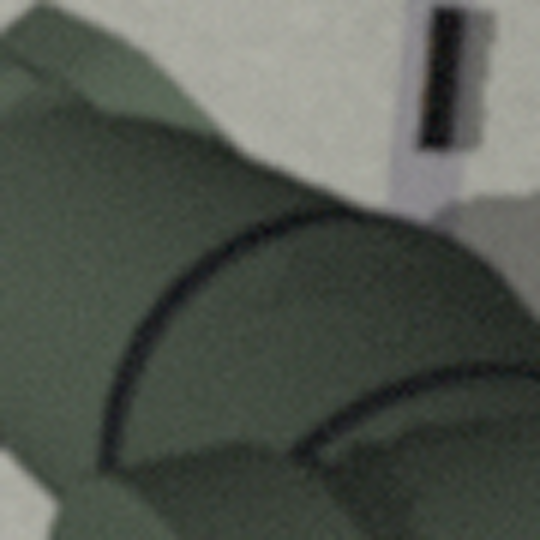

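The arm hides the tablet from the top camera, with only the strip visible at (440,80). I'll back off and lift for a wrist look.

Call:
apply_moves(claw=[0.085,0.085,0.085,0.085,0.085,0.085,0.085,0.085,0.085,0.085,0.085,0.085], xyz=[[0.01,0,0],[0.015,0,0],[0,0,-0.04],[0,0,-0.04],[0,0,-0.04],[0,0,-0.04],[0,0,-0.02],[0,0,0],[0,0,0],[0,0,0],[0,0,0],[0,0,0]], twist=[[0,0,0],[0,0,0],[0,0,0],[0,0,0],[0,0,0],[0,0,0],[0,0,0],[0,0,0],[0,0,0],[0,0,0],[0,0,0],[0,0,0]])

```text
clock: 8.5
position: [0.4852, 0.0624, 0.1739]
tool_rot: [-3.141, -0.001, 2.057]
force: [0.9, 0.1, -0.2]
grip_width: 0.0851
finger_force: 0.0
```

```bash
python3 - <<'E'
from h import *
f=bot.grab_frame("wrist"); s=bot.observe(); print(s["clock"],s["position"],s["tool_rot"])
im=f["img"]
np.save("w2.npy",im); 
c=im[180:310,165:345]; cv2.imwrite("pics/c5.png",cv2.resize(c,None,fx=4.4,fy=4.4,interpolation=cv2.INTER_CUBIC)[:,:,::-1])
print(f["view"])
E
```

```text
8.55 [0.48534974 0.06237618 0.17407033] [-3.14079248e+00 -5.50349442e-04  2.05694671e+00]
[[ 0.88386776  0.46773513 -0.00127474 -0.45770765]
 [-0.44357288  0.83733807 -0.31954352  0.19656209]
 [-0.14839434  0.28299965  0.94757075 -0.30249711]
 [ 0.          0.          0.          1.        ]]
```

View pics/c5.png

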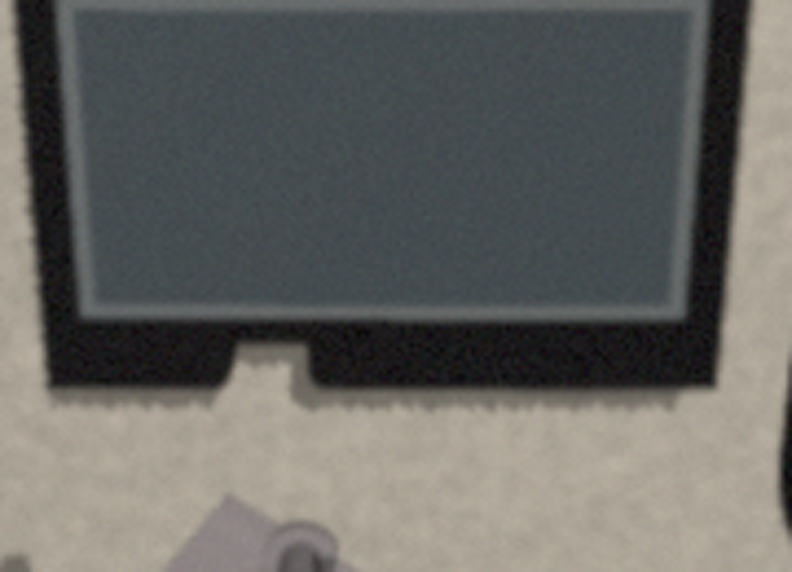

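Crop: the front edge corners are at (48,387) and (717,387). The notch bottom spans (236,344)–(309,344). The post base collar is centred at about (302,553). The tablet is still square to the tool, and the post is slightly to the right of the notch.

```bash
python3 - <<'E'
from h import *
f=bot.grab_frame("wrist")
t=lambda a:(np.array(a,float)+.5)/4.4-.5+[165,180]
L=np.array([[-90,-60,20],[90,-60,20],[-40,-46,20],[-20,-46,20]])/1e3
a,e=fit([(f,L,t([[48,387],[717,387],[236,342],[309,342]]))],[.53,-.03,.49]); print(a,e)
for y in (545,555):
  b=pix2w(f,t([[302,y]]),0)[0]; print(b,loc(a,b)*1e3)
s=bot.observe(); print(s["clock"],s["position"],loc(a,s["position"])*1e3, s["tool_rot"][2]-np.pi/2-a[2])
E
```

```text
[0.51199891 0.01010043 0.48572076] 0.6779235895528757
[ 0.54921337 -0.11291558  0.        ] [ -24.51932879 -126.16123407]
[ 0.55084098 -0.11616411  0.        ] [ -24.59653662 -129.79387324]
8.6 [0.48543819 0.0623441  0.1741855 ] [ 0.90106545 58.60086878] 0.00030357859611390703
```

```bash
python3 - <<'E'
from h import *
from scipy.spatial.transform import Rotation as Ro
f=bot.grab_frame("wrist"); s=bot.observe(); save(f,"w3.png")
R=Ro.from_euler("xyz",s["tool_rot"]).as_matrix(); p=np.array(s["position"])
for z in (0,-.013,-.025,-.04):
    P=np.array([[x,y,z] for x in(-.011,.011) for y in (-.0425,.0425,-.057)])
    print(z,w2pix(f,P@R.T+p).round().tolist())
g=bot.grab_frame("top"); save(g,"t3.png")
for q in("tablet",): print([np.round(d["position"],3).tolist() for d in bot.find_in("top",q)])
bot.grab_frame("scene"); print([np.round(d["position"],3).tolist() for d in bot.find_in("scene","tablet")])
print(s["clock"])
E
```

```text
0 [[183.0, 248.0], [322.0, 249.0], [160.0, 248.0], [181.0, 215.0], [325.0, 215.0], [157.0, 215.0]]
-0.013 [[179.0, 259.0], [327.0, 259.0], [154.0, 259.0], [176.0, 224.0], [330.0, 224.0], [150.0, 224.0]]
-0.025 [[174.0, 270.0], [331.0, 270.0], [148.0, 270.0], [171.0, 234.0], [335.0, 234.0], [143.0, 233.0]]
-0.04 [[167.0, 286.0], [338.0, 287.0], [139.0, 286.0], [163.0, 247.0], [342.0, 247.0], [133.0, 247.0]]
[[0.783, 0.181, 0.022], [0.301, -0.266, 0.023], [0.315, 0.259, 0.021]]
[[0.321, 0.262, 0.027], [0.521, 0.014, 0.022], [0.317, -0.196, 0.021], [0.4, -0.334, 0.07]]
8.65
```

The tablet has not moved: wide open, the fingers passed above it. I'll use a partly closed gripper and find the true tip height by touching the counter behind the tablet.

Call:
apply_moves(claw=[0.04,0.04,0.04,0.04,0.04,0.04,0.04,0.04,0.04,0.04], xyz=[[0.02,0,0],[0.025,0,0],[0,0,0.03],[0,0,0.04],[0,0,0.04],[0,0,0.03],[0,0,0.014],[0,0,0.002],[0,0,0],[0,0,0]], twist=[[0,0,0],[0,0,0],[0,0,0],[0,0,0],[0,0,0],[0,0,0],[0,0,0],[0,0,0],[0,0,0],[0,0,0]])

```text
clock: 9.85
position: [0.4652, 0.1022, 0.0195]
tool_rot: [3.14, 0.0, 2.057]
force: [-0.1, 0.2, 0.5]
grip_width: 0.0398
finger_force: 0.0
```

Call:
apply_moves(claw=[0.04,0.04,0.04,0.04,0.04,0.04], xyz=[[0,0,0.002],[0,0,0.002],[0,0,0.002],[0,0,0.002],[0,0,0.001],[0,0,0]], twist=[[0,0,0],[0,0,0],[0,0,0],[0,0,0],[0,0,0],[0,0,0]])

```text
clock: 10.45
position: [0.4645, 0.1021, 0.0095]
tool_rot: [-3.141, -0.0, 2.057]
force: [-0.4, -0.4, -0.7]
grip_width: 0.04
finger_force: 0.0
```

Call:
apply_moves(claw=[0.04,0.04,0.04,0.04], xyz=[[0,0,0.002],[0,0,0.002],[0,0,0.002],[0,0,0]], twist=[[0,0,0],[0,0,0],[0,0,0],[0,0,0]])

```text
clock: 10.85
position: [0.4644, 0.102, 0.0033]
tool_rot: [-3.141, -0.0, 2.057]
force: [-0.5, 0.2, -0.5]
grip_width: 0.0401
finger_force: 0.0
```

Call:
apply_moves(claw=[0.04,0.04,0.04], xyz=[[0,0,0.002],[0,0,0.002],[0,0,0]], twist=[[0,0,0],[0,0,0],[0,0,0]])

```text
clock: 11.15
position: [0.4645, 0.102, -0.0006]
tool_rot: [-3.141, -0.0, 2.057]
force: [-0.2, -0.2, -0.3]
grip_width: 0.0401
finger_force: 0.0
```

Call:
apply_moves(claw=[0.04,0.04], xyz=[[0,0,0.002],[0,0,0]], twist=[[0,0,0],[0,0,0]])

```text
clock: 11.35
position: [0.4645, 0.102, -0.0026]
tool_rot: [-3.141, -0.0, 2.057]
force: [1.0, -0.1, -0.6]
grip_width: 0.0401
finger_force: 0.0
```

Call:
apply_moves(claw=[0.04,0.04,0.04], xyz=[[0,0,0.002],[0,0,0.002],[0,0,0]], twist=[[0,0,0],[0,0,0],[0,0,0]])

```text
clock: 11.65
position: [0.4644, 0.102, -0.0067]
tool_rot: [-3.141, -0.0, 2.057]
force: [0.0, 0.4, -0.2]
grip_width: 0.0403
finger_force: 0.0
```

Call:
apply_moves(claw=[0.04,0.04], xyz=[[0,0,0.002],[0,0,0]], twist=[[0,0,0],[0,0,0]])

```text
clock: 11.85
position: [0.4645, 0.102, -0.0086]
tool_rot: [-3.141, -0.0, 2.057]
force: [-0.1, 0.1, -0.4]
grip_width: 0.0398
finger_force: 0.0
```

Call:
apply_moves(claw=[0.04,0.04], xyz=[[0,0,0.002],[0,0,0]], twist=[[0,0,0],[0,0,0]])

```text
clock: 12.05
position: [0.4645, 0.102, -0.0106]
tool_rot: [-3.141, -0.0, 2.057]
force: [-0.3, 0.3, -0.3]
grip_width: 0.0399
finger_force: 0.0
```

Call:
apply_moves(claw=[0.04,0.04,0.04], xyz=[[0,0,0.002],[0,0,0.001],[0,0,0]], twist=[[0,0,0],[0,0,0],[0,0,0]])

```text
clock: 12.35
position: [0.4645, 0.102, -0.0135]
tool_rot: [-3.141, -0.0, 2.057]
force: [-0.7, -0.3, 1.7]
grip_width: 0.0404
finger_force: 0.0
```

Call:
apply_moves(claw=[0.04,0.04,0.04], xyz=[[0,0,0.002],[0,0,0.001],[0,0,0]], twist=[[0,0,0],[0,0,0],[0,0,0]])

```text
clock: 12.65
position: [0.4645, 0.102, -0.0166]
tool_rot: [-3.141, -0.0, 2.057]
force: [0.1, -0.2, -0.6]
grip_width: 0.0397
finger_force: 0.0
```

Call:
apply_moves(claw=[0.04,0.04,0.04], xyz=[[0,0,0.002],[0,0,0.001],[0,0,0]], twist=[[0,0,0],[0,0,0],[0,0,0]])

```text
clock: 12.95
position: [0.4645, 0.1021, -0.0195]
tool_rot: [-3.141, -0.0, 2.057]
force: [-0.2, -0.0, 0.7]
grip_width: 0.04
finger_force: 0.0
```

Call:
apply_moves(claw=[0.04,0.04,0.04], xyz=[[0,0,0.002],[0,0,0.002],[0,0,0]], twist=[[0,0,0],[0,0,0],[0,0,0]])

```text
clock: 13.25
position: [0.4644, 0.102, -0.0237]
tool_rot: [-3.141, -0.0, 2.057]
force: [0.7, -0.3, 0.5]
grip_width: 0.0404
finger_force: 0.0
```

Call:
apply_moves(claw=[0.04,0.04,0.04], xyz=[[0,0,0.002],[0,0,0.002],[0,0,0]], twist=[[0,0,0],[0,0,0],[0,0,0]])

```text
clock: 13.55
position: [0.4645, 0.102, -0.0276]
tool_rot: [-3.141, -0.0, 2.057]
force: [-0.0, -0.3, 0.5]
grip_width: 0.0401
finger_force: 0.0
```

```bash
python3 - <<'E'
from h import *
from scipy.spatial.transform import Rotation as Ro
f=bot.grab_frame("scene"); s=bot.observe(); print(s["position"],s["force"],s["joint_efforts"])
p=np.array(s["position"]); print(w2pix(f,[p,[p[0],p[1],0],[p[0],p[1],.1]]).round().tolist())
print(s["qpos"])
E
```

```text
[ 0.46448501  0.10204007 -0.02753717] [0.05329061 0.4450296  0.17927718] [-7.96026830e-02 -8.54541779e+01 -5.81747130e+00 -1.48391622e+01
  6.27713674e-02 -6.61538355e-02 -5.09551435e-02]
[[305.0, 211.0], [305.0, 206.0], [308.0, 183.0]]
[-0.04329946  0.70865212 -0.39235947  2.11011256  0.62772287  0.43749948
 -0.44326443]
```

```bash
python3 - <<'E'
from h import *
f=bot.grab_frame("scene"); g=bot.grab_frame("wrist")
a=cv2.resize(f["img"][120:240,200:350],(750,600),interpolation=cv2.INTER_CUBIC)[:,:400+100]
b=cv2.resize(g["img"][130:384,130:384],(300,300))
c=np.zeros((600,800,3),np.uint8); c[:,:500]=cv2.resize(f["img"][125:245,220:320],(500,600),interpolation=cv2.INTER_CUBIC); c[:300,500:]=b
c[300:525,500:]=cv2.resize(f["img"],(300,225))
cv2.imwrite("pics/last.png",c[:,:,::-1])
E
```

```text
(no output)
```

View pics/last.png

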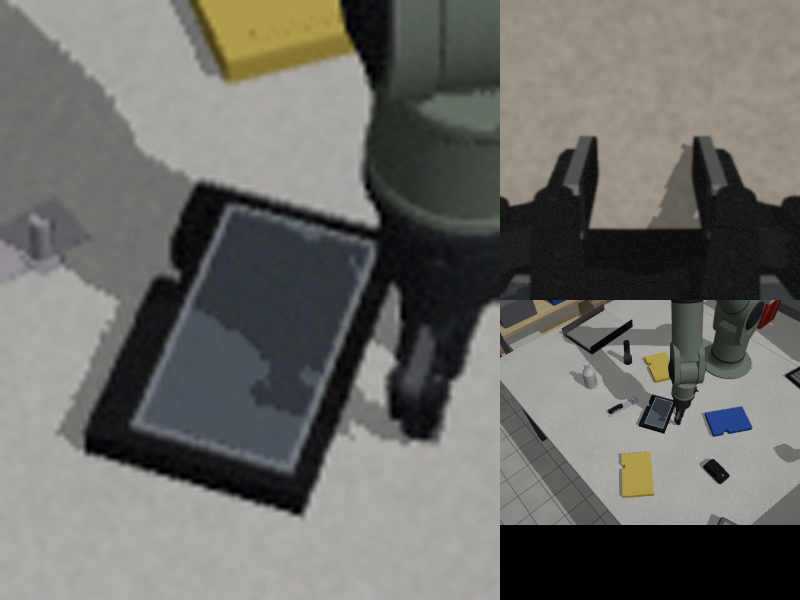

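The tip of the near finger is at about scene pixel (304,212), with its shadow meeting it, so it is close to the counter. The tablet and post are untouched. I have used all 10 pictures, so from here I work with numbers only.

```bash
python3 - <<'E'
from h import *
from scipy.spatial.transform import Rotation as Ro
f=bot.grab_frame("scene"); s=bot.observe()
R=Ro.from_euler("xyz",s["tool_rot"]).as_matrix(); p=np.array(s["position"])
for z in (0,-.02,-.03,-.04): print(z,(z*-1+p[2]).round(4),w2pix(f,np.array([[x,.03,z] for x in(-.011,.011)]+[[-.011,-.03,z],[0,0,z]])@R.T+p).round().tolist())
g=bot.grab_frame("wrist")
for z in (0,-.02,-.03,-.04,-.05): print(z,w2pix(g,np.array([[x,y,z] for x in(-.011,.011) for y in(-.02,.02)])@R.T+p).round().tolist())
# scene: bottom of dark blob near (304,212)
gray=f["img"].mean(2)[196:218,294:312].astype(int); print(gray[::2,::2])
E
```

```text
0 -0.0274 [[298.0, 219.0], [305.0, 221.0], [304.0, 202.0], [305.0, 211.0]]
-0.02 -0.0074 [[298.0, 215.0], [306.0, 217.0], [304.0, 197.0], [305.0, 207.0]]
-0.03 0.0026 [[298.0, 213.0], [306.0, 215.0], [305.0, 195.0], [305.0, 205.0]]
-0.04 0.0126 [[299.0, 211.0], [307.0, 213.0], [305.0, 193.0], [306.0, 203.0]]
0 [[220.0, 249.0], [285.0, 249.0], [219.0, 215.0], [287.0, 215.0]]
-0.02 [[217.0, 266.0], [289.0, 266.0], [215.0, 229.0], [290.0, 230.0]]
-0.03 [[215.0, 276.0], [291.0, 276.0], [213.0, 238.0], [293.0, 238.0]]
-0.04 [[212.0, 287.0], [293.0, 287.0], [210.0, 247.0], [295.0, 247.0]]
-0.05 [[210.0, 299.0], [296.0, 299.0], [208.0, 258.0], [298.0, 258.0]]
[[168 171 154  23  61  75  53  24  21]
 [166 165 110  38  74  75  35  24  22]
 [170 168  38  45  80  71  47  42  37]
 [169 165  28  53  67  46  38  27 141]
 [169 167  11  30  34  24  29  30 147]
 [114 130  13  13  18  13  12  56 165]
 [116 113  31  10  18  18  15  79 163]
 [115 111 114  49  18  13  23 105 164]
 [159 114 114 104  40  16  61 164 167]
 [170 171 171 160 167 157 160 166 169]
 [167 168 168 171 168 168 167 167 167]]
```

Wrist and scene geometry agree: the real fingertips are about 40 mm short of the reported TCP, so tip height is now about 12 mm. I'll lower 4 mm and push.

Call:
apply_moves(claw=[0.04,0.04,0.04,0.04,0.04,0.04,0.04,0.04,0.04,0.04,0.04,0.04,0.04,0.04], xyz=[[0,0,0.002],[0,0,0.002],[-0.007,0,0],[-0.007,0,0],[-0.007,0,0],[-0.006,0,0],[-0.005,0,0],[-0.005,0.0005,0],[-0.005,0.0005,0],[-0.005,0.0005,0],[-0.005,0.0005,0],[-0.005,0.0005,0],[-0.005,0.0005,0],[-0.005,0.0005,0]], twist=[[0,0,0],[0,0,0],[0,0,0],[0,0,0],[0,0,0],[0,0,0],[0,0,0],[0,0,0],[0,0,0],[0,0,0],[0,0,0],[0,0,0],[0,0,0],[0,0,0]])

```text
clock: 15.2
position: [0.4992, 0.0442, -0.0314]
tool_rot: [3.142, -0.0, 2.057]
force: [-2.4, 4.1, 2.6]
grip_width: 0.04
finger_force: 2.6
```

```bash
python3 - <<'E'
from h import *
f=bot.grab_frame("scene"); print([(np.round(d["position"],3).tolist(),round(d["score"],2)) for d in bot.find_in("scene","tablet")])
s=bot.observe(); print(s["clock"],s["position"],s["force"])
E
```

```text
[([0.786, 0.175, 0.021], 0.75), ([0.317, -0.261, 0.025], 0.75), ([0.318, 0.261, 0.021], 0.73), ([0.556, -0.019, 0.022], 0.66)]
15.3 [ 0.49949946  0.04349812 -0.03140659] [-0.4454539   0.16133373  0.51326433]
```

Contact force of about 4.7 N, and the tablet is moving with the push. I'll back off and lift, then fit the pose numerically from the wrist camera.

Call:
apply_moves(claw=[0.04,0.04,0.06,0.085,0.085,0.085,0.085,0.085,0.085,0.085,0.085,0.085], xyz=[[0.008,0,0],[0.012,0,0],[0,0,-0.04],[0,0,-0.04],[0,0,-0.05],[0,0,-0.04],[0,0,-0.03],[0,0,0],[0,0,0],[0,0,0],[0,0,0],[0,0,0]], twist=[[0,0,0],[0,0,0],[0,0,0],[0,0,0],[0,0,0],[0,0,0],[0,0,0],[0,0,0],[0,0,0],[0,0,0],[0,0,0],[0,0,0]])

```text
clock: 16.5
position: [0.4892, 0.0623, 0.1679]
tool_rot: [-3.14, -0.001, 2.057]
force: [0.0, 0.5, -0.5]
grip_width: 0.0851
finger_force: 0.0
```

```bash
cat >> h.py <<'E'
from scipy.optimize import minimize
OUT=np.array([[-90,-60],[-45,-60],[-41.5,-57.5],[-40,-54],[-40,-46],[-20,-46],[-20,-54],[-18.5,-57.5],[-15,-60],[90,-60],[90,60],[-90,60]])/1e3
S=4
def render(f,p,roi):
    x0,y0,x1,y1=roi; m=np.zeros(((y1-y0)*S,(x1-x0)*S),np.uint8)
    q=[((w2pix(f,T(p,np.c_[OUT,np.full(len(OUT),z)]))-[x0,y0]+.5)*S) for z in (0.,.02)]
    for i in range(len(OUT)):
        j=(i+1)%len(OUT); cv2.fillConvexPoly(m,np.array([q[0][i],q[0][j],q[1][j],q[1][i]]).round().astype(np.int32),1)
    cv2.fillPoly(m,[q[1].round().astype(np.int32)],1)
    return cv2.resize(m.astype(np.float32),None,fx=1/S,fy=1/S,interpolation=cv2.INTER_AREA)
def tabfit(f,p0,roi,thr=90):
    x0,y0,x1,y1=roi; g=cv2.GaussianBlur(f["img"],(3,3),0).max(2)[y0:y1,x0:x1]
    M=np.clip((thr+20-g.astype(float))/40,0,1)
    def c(p,b): return np.abs(cv2.GaussianBlur(render(f,p,roi),(0,0),b)-cv2.GaussianBlur(M,(0,0),b)).sum()
    p=np.array(p0,float)
    for b,st in((4,.012),(1.,.004),(1.,.002)):
        s0=np.vstack([p]+[p+st*np.eye(3)[i]*[1,1,5] for i in range(3)])
        r=minimize(c,p,args=(b,),method="Nelder-Mead",options=dict(initial_simplex=s0,xatol=1e-4,fatol=.05)); p=r.x
    return p,r.fun,M.sum()
E
python3 - <<'E'
from h import *
f=bot.grab_frame("wrist"); s=bot.observe(); print(s["clock"],s["position"],s["tool_rot"])
roi=(172,100,338,320)
for p0 in ([.529,-.022,.486],):
    p,e,n=tabfit(f,p0,roi); print(p,e,n)
    print(w2pix(f,T(p,[[-.09,-.06,.02],[.09,-.06,.02],[.09,.06,.02],[-.03,-.046,.02]])).round(1).tolist())
for b in ([.550,-.1145],[.546,-.1135]): print(loc(p,b)*1e3, w2pix(f,[[*b,0],[*b,.035]]).round().tolist())
print("tcp in tab",loc(p,s["position"])*1e3)
g=f["img"].max(2); print(g[284:318:2,222:262:2])
E
```

```text
16.55 [0.48931127 0.06226804 0.16800314] [-3.14064082e+00 -6.08649530e-04  2.05703345e+00]
[ 0.53128332 -0.02101469  0.48808905] 2999.470733427149 12856.8
[[176.6, 295.2], [326.1, 295.2], [334.7, 201.4], [226.0, 285.8]]
[-27.30775726 -91.3460657 ] [[230.0, 306.0], [228.0, 325.0]]
[-30.37174067 -88.58707935] [[228.0, 305.0], [226.0, 323.0]]
tcp in tab [ 1.98352103 93.24018101]
[[ 36  30  31  33  30  34  29  23  23  28  24  28  30  21  31  28  23  31
   29  25]
 [ 97  92  94  91  92  87  79  36  29  30  26  27  26  21  25  29  28  21
   22  30]
 [143 137 153 136 143 123 103  34  31  25  20  27  27  21  30  25  26  32
   23  22]
 [171 174 176 171 170 132 108  44  25  28  29  23  24  26  25  29  28  17
   25  21]
 [170 176 174 176 169 132 107  47  26  27  21  23  27  19  28  28  21  23
   23  23]
 [171 170 169 167 164 125 110  88  44  29  34  32  32  30  30  33  25  35
   35  28]
 [172 176 171 169 170 137 116 115 107  95  96  97 107 101 100  99  94 106
   95 101]
 [162 173 167 165 168 175 161 141 160 148 149 159 165 159 148 154 131 153
  154 158]
 [140 146 151 133 126 133 148 165 167 166 169 173 170 170 170 171 166 169
  174 171]
 [136 125 122 129 134 130 122 134 165 164 168 173 166 170 173 167 174 176
  177 174]
 [125 127 137 129 129 135 133 132 137 166 168 167 166 163 167 164 169 170
  173 172]
 [127 131 116  95 101 103 120 127 109 136 154 166 165 165 170 170 167 170
  168 168]
 [133 129  99  94 102 101 100 102  91 108 154 171 169 168 172 173 166 169
  171 168]
 [135 122  82  98 102 100  87  90  87  97 150 171 173 166 167 167 166 170
  169 166]
 [134 102  84  99 103  97  86  89  93  92  96 117 158 162 166 166 168 168
  164 167]
 [125  90  86  96 102  96  82  90  97  94  87  99 131 147 157 169 166 167
  166 167]
 [114  88  90 103 100  97  82  94  97  94  92 114 138 136 141 158 167 166
  166 168]]
```

```bash
python3 - <<'E'
from h import *
f=bot.grab_frame("wrist"); roi=(172,100,338,320)
for thr in (60,110,120):
    p,e,n=tabfit(f,[.5313,-.021,.488],roi,thr); print(thr,p,e,n)
b=pix2w(f,[[233.3,311]],0)[0]; print(b,loc(p,b)*1e3,loc([.5313,-.021,.488],b)*1e3)
print("notch right edge x",loc(p,pix2w(f,[[235.5,291]],.02)[0])*1e3)
g=f["img"].max(2); print(g[289:293,190:240].mean(0).round().astype(int)); print(g[306:312,190:270:2])
E
```

```text
60 [ 0.53074048 -0.02179406  0.48902042] 10213.446937324543 5346.075
110 [ 0.53158529 -0.02069463  0.48694969] 592.1491978418818 15835.749999999998
120 [ 0.53164958 -0.02070743  0.48425305] 588.5829554938498 16238.400000000001
[ 0.55679929 -0.11932102  0.        ] [-23.6512331  -98.98366848] [-23.57600373 -98.79983849]
notch right edge x [-19.01437316 -53.69466201]
[ 24  26  28  25  26  30  29  25  26  25  25  25  25  29  24  26  24  26
  25  26  30  28  30  28  29  26  32  54 103 146 162 167 167 169 170 174
 176 175 170 166 166 152 129 116 107  74  44  29  25  27]
[[167 171 173 173 176 171 153 142 140 140 138 139 141 138 141 143 135 134
  114  94 102 100 121 123  99 135 161 167 164 163 171 171 168 168 168 168
  172 171 173 173]
 [172 170 171 173 175 164 144 137 139 138 140 141 140 139 139 141 137 130
  103  92 100  97 107 111  94 116 155 167 166 167 174 171 166 169 170 165
  168 170 174 170]
 [175 169 173 169 172 158 138 140 138 141 140 140 138 139 137 138 135 129
   96  95 101 100  98 100  92 111 164 172 167 168 174 172 169 169 171 165
  164 167 176 171]
 [172 173 171 168 164 150 136 140 138 138 141 137 138 139 138 139 136 127
   91  97 102  97  89  90  90 111 164 172 175 169 171 170 168 170 171 165
  163 165 169 170]
 [172 171 169 168 161 142 139 138 141 139 138 136 141 141 139 139 136 123
   84  97 102  99  86  89  89 102 149 167 174 171 169 167 167 169 168 166
  163 168 172 171]
 [172 173 169 170 156 139 137 140 138 139 136 138 139 140 142 141 132 109
   88  97 100  98  86  92  90  97 109 148 171 167 167 167 167 168 165 166
  170 170 173 172]]
```

Call:
apply_moves(claw=[0.04,0.04,0.04,0.04,0.04,0.04,0.04,0.04,0.04,0.04,0.04,0.04,0.04,0.04,0.04,0.04,0.04,0.04], xyz=[[0,-0.002,0],[0,0,0.04],[0,0,0.05],[0,0,0.05],[0,0,0.04],[0,0,0.015],[0,0,0.005],[0,0,0],[-0.007,0,0],[-0.006,0,0],[-0.005,0,0],[-0.005,0.0005,0],[-0.005,0.001,0],[-0.005,0.001,0],[-0.005,0.001,0],[-0.005,0.001,0],[-0.005,0.0005,0],[-0.003,0,0]], twist=[[0,0,0],[0,0,0],[0,0,0],[0,0,0],[0,0,0],[0,0,0],[0,0,0],[0,0,0],[0,0,0],[0,0,0],[0,0,0],[0,0,0],[0,0,0],[0,0,0],[0,0,0],[0,0,0],[0,0,0],[0,0,0]])

```text
clock: 18.4
position: [0.5163, 0.0188, -0.0311]
tool_rot: [3.141, -0.001, 2.057]
force: [-2.9, 5.2, 4.1]
grip_width: 0.0398
finger_force: 3.3
```

Call:
apply_moves(claw=[0.04,0.04,0.06,0.085,0.085,0.085,0.085,0.085,0.085,0.085,0.085], xyz=[[0.008,0,0],[0.022,0,0],[0,0,-0.04],[0,0,-0.05],[0,0,-0.05],[0,0,-0.04],[0,0,-0.02],[0,0,0],[0,0,0],[0,0,0],[0,0,0]], twist=[[0,0,0],[0,0,0],[0,0,0],[0,0,0],[0,0,0],[0,0,0],[0,0,0],[0,0,0],[0,0,0],[0,0,0],[0,0,0]])

```text
clock: 19.5
position: [0.5016, 0.045, 0.1677]
tool_rot: [-3.14, -0.001, 2.057]
force: [-0.4, -0.0, 0.1]
grip_width: 0.085
finger_force: 0.0
```

```bash
python3 - <<'E'
from h import *
f=bot.grab_frame("wrist"); roi=(172,100,338,320); s=bot.observe()
p,e,n=tabfit(f,[.546,-.048,.488],roi,115); print(p,e,n)
print("tcp",s["clock"],s["position"],s["tool_rot"][2],loc(p,s["position"])*1e3)
q=w2pix(f,T(p,[[-.04,-.046,.02],[-.02,-.046,.02],[-.04,-.054,.02],[-.02,-.054,.02],[-.03,-.06,.02]])).round(1); print(q.tolist())
b=pix2w(f,[[233.3,311]],0)[0]
for b in ([.5500,-.1145],[.5568,-.1193]): print(loc(p,b)*1e3,w2pix(f,[[*b,0],[*b,.035]]).round().tolist())
u,v=q[4].astype(int); g=f["img"].max(2); print(u-20,v-16); print(g[v-16:v+30:2,u-20:u+26:2])
E
```

```text
[ 0.54971776 -0.04476699  0.48597591] 659.8583480658509 15950.674999999997
tcp 19.55 [0.50166066 0.04507787 0.16776899] 2.057116325047719 [ -0.52905267 101.88868385]
[[219.7, 291.9], [236.5, 292.0], [220.0, 297.5], [236.6, 297.6], [228.4, 301.6]]
[-32.32073919 -61.79111238] [[228.0, 293.0], [226.0, 311.0]]
[-28.54998948 -69.21145244] [[231.0, 298.0], [229.0, 316.0]]
208 285
[[100  99  98 100 101 102  97 100 101  97 101  99  99 101  99 100  97  99
   99 102  99 101  97]
 [ 65  62  62  61  66  62  65  66  66  68  64  68  65  69  67  67  69  67
   70  67  64  65  70]
 [ 29  20  26  29  29  30  31  28  28  32  27  20  18  25  30  33  29  29
   25  28  28  25  27]
 [ 26  28  24  19  23  23  25  35  34  30  31  31  39  41  33  29  12  23
   24  29  22  18  29]
 [ 26  30  31  26  21  25  36  76  74  71  68  69  84  85  71  34  27  31
   31  21  22  22  23]
 [ 27  27  32  24  19  26  61 100  88  95  99  94  99  93  82  37  22  29
   18  18  26  16  25]
 [ 25  22  28  22  31  30  75  96  93 102 104  95 109 108  85  36  22  24
   25  30  30  24  26]
 [ 27  26  29  34  26  32  88  85  95 100  9
[... 808 characters left out ...]
 93 133 143 141 140]
 [167 168 165 167 160 154 142 153 158 149 139 133 101  90  91  87  90  89
  101 138 141 142 139]
 [163 162 165 166 166 163 167 168 165 159 154 124  94  91  94  94  93  88
   99 137 139 138 138]
 [167 157 160 164 164 163 165 165 167 166 165 144  99  95  91  94  95  93
  116 136 138 138 141]
 [162 163 162 161 163 167 169 164 168 166 170 133 108 105 100  94  91  91
  114 142 138 136 138]
 [165 164 162 162 164 169 169 167 168 166 159 113 105 106 105 101  96  93
  126 139 144 138 123]
 [166 169 168 167 164 168 167 165 167 160 132 108 110 106 103 106 108 122
  139 138 140 141  86]
 [169 168 168 167 166 162 167 164 159 129 112 110 110 107 104 111 109 139
  135 127 112 128  77]]
```

Clear result: the post's top face is at pixel (227,311), which puts the post at about (-32,-62) mm in the tablet. It is inside the notch mouth within the side clearance, about 10 mm from the bottom. I'll continue straight.

Call:
apply_moves(claw=[0.04,0.04,0.04,0.04,0.04,0.04,0.04,0.04,0.04,0.04,0.04,0.04,0.04,0.04,0.04,0.04], xyz=[[0,0,0],[0,0,0.04],[0,0,0.05],[0,0,0.05],[0,0,0.04],[0,0,0.015],[0,0,0.005],[0,0,0],[-0.009,0,0],[-0.009,0,0],[-0.006,0,0],[-0.005,0,0],[-0.003,0,0],[-0.002,0,0],[-0.002,0,0],[-0.002,0,0]], twist=[[0,0,0],[0,0,0],[0,0,0],[0,0,0],[0,0,0],[0,0,0],[0,0,0],[0,0,0],[0,0,0],[0,0,0],[0,0,0],[0,0,0],[0,0,0],[0,0,0],[0,0,0],[0,0,0]])

```text
clock: 21.15
position: [0.5197, 0.0125, -0.0311]
tool_rot: [3.141, -0.001, 2.058]
force: [-4.4, 6.7, 6.9]
grip_width: 0.0402
finger_force: 4.1
```

Call:
apply_moves(claw=[0.04,0.04], xyz=[[-0.001,0,0],[-0.001,0,0]], twist=[[0,0,0],[0,0,0]])

```text
clock: 21.35
position: [0.5207, 0.0107, -0.0311]
tool_rot: [3.141, -0.001, 2.058]
force: [-3.2, 5.8, 6.6]
grip_width: 0.0399
finger_force: 4.0
```

Call:
apply_moves(claw=[0.04], xyz=[[-0.001,0,0]], twist=[[0,0,0]])

```text
clock: 21.45
position: [0.5212, 0.0099, -0.0311]
tool_rot: [3.141, -0.001, 2.058]
force: [-3.0, 6.4, 6.0]
grip_width: 0.0396
finger_force: 4.0
```

Call:
apply_moves(claw=[0.04,0.04], xyz=[[-0.001,0,0],[-0.001,0,0]], twist=[[0,0,0],[0,0,0]])

```text
clock: 21.65
position: [0.5214, 0.0096, -0.0311]
tool_rot: [3.141, -0.003, 2.059]
force: [-12.1, 18.3, 11.7]
grip_width: 0.0404
finger_force: 10.9
```

Call:
apply_moves(claw=[0.04,0.04], xyz=[[-0.001,0,0],[-0.001,0,0]], twist=[[0,0,0],[0,0,0]])

```text
clock: 21.85
position: [0.5215, 0.0095, -0.0311]
tool_rot: [3.141, -0.005, 2.06]
force: [-18.0, 26.9, 15.6]
grip_width: 0.0402
finger_force: 16.6
```

Contact: the force jumped to 32 N and the motion stopped after 10.5 mm, as expected at the notch bottom. I'll back off and verify.

Call:
apply_moves(claw=[0.04,0.04,0.04,0.06,0.085,0.085,0.085,0.085,0.085,0.085,0.085,0.085], xyz=[[0.004,0,0],[0.008,0,0],[0.022,0,0],[0,0,-0.04],[0,0,-0.05],[0,0,-0.05],[0,0,-0.04],[0,0,-0.02],[0,0,0],[0,0,0],[0,0,0],[0,0,0]], twist=[[0,0,0],[0,0,0],[0,0,0],[0,0,0],[0,0,0],[0,0,0],[0,0,0],[0,0,0],[0,0,0],[0,0,0],[0,0,0],[0,0,0]])

```text
clock: 23.05
position: [0.5067, 0.0353, 0.1676]
tool_rot: [-3.14, -0.001, 2.057]
force: [0.3, -0.5, -0.2]
grip_width: 0.0849
finger_force: 0.0
```

```bash
python3 - <<'E'
from h import *
f=bot.grab_frame("wrist"); roi=(172,100,338,320); s=bot.observe()
p,e,n=tabfit(f,[.555,-.054,.488],roi,115); print(p,e,n)
print("tcp",s["clock"],s["position"],s["tool_rot"][2],loc(p,s["position"])*1e3)
q=w2pix(f,T(p,[[-.04,-.046,.02],[-.02,-.046,.02],[-.03,-.06,.02],[-.03,-.052,.035]])).round(1); print(q.tolist())
for b in ([.5500,-.1145],): print(loc(p,b)*1e3,w2pix(f,[[*b,0],[*b,.035]]).round().tolist())
u,v=q[2].astype(int); g=f["img"].max(2); print(u-20,v-14); print(g[v-14:v+20:2,u-20:u+26:2])
# push plan: contact points about post during swing
P=T(p,[[-.03,-.052,0]])[0]; print("post est",P)
E
```

```text
[ 0.55488612 -0.05363639  0.48358753] 636.147216535487 15987.949999999999
tcp 23.1 [0.50680816 0.03531721 0.1677576 ] 2.05703916576619 [ -1.2052698  101.10775714]
[[220.0, 291.3], [236.7, 291.4], [228.6, 301.1], [227.5, 303.4]]
[-32.62488504 -51.61269806] [[227.0, 286.0], [225.0, 303.0]]
208 287
[[ 46  44  39  42  43  45  41  45  41  46  41  42  48  45  44  40  45  45
   44  49  47  45  43]
 [ 25  29  24  28  30  26  28  22  28  30  32  26  21  18  31  30  29  23
   28  30  24  29  30]
 [ 25  24  18  30  32  28  28  45  59  64  57  46  48  55  51  34  25  30
   26  26  31  24  17]
 [ 26  30  20  25  22  30  30  72  98 100  98  87  96 115  88  41  29  26
   30  23  28  27  30]
 [ 27  31  22  32  26  25  37  81  96 106 100  91 130 112  89  42  28  29
   27  32  20  18  19]
 [ 19  27  28  27  23  23  47  85 100 100 100  95 129 115  91  43  22  26
   23  30  24  18  31]
 [ 29  25  22  29  28  38  62  96 124 121 105  95 132 108  90  66  29  27
   23  30  32  25  16]
 [ 75  72  64  70  65  79  95 136 143 142 132 109 133 124 102  92  80  69
   62  61  62  63  65]
 [133 149 144 139 119  90 1
[... 193 characters left out ...]
100 102 124 137 138 139 138 138 117 100  94 129
  141 139 141 140 141]
 [167 164 163 169 159 132 116 122 138 137 138 139 143 137 104  91  93 129
  138 138 137 142 140]
 [167 166 166 167 165 163 162 168 167 151 140 138 138 130  97  93  90 101
  124 139 138 140 140]
 [162 162 163 164 165 163 168 169 165 162 158 151 138 102  93  97  91  91
  101 138 142 140 142]
 [163 161 160 163 163 164 166 166 169 172 169 166 132  99  94  90  94  94
  119 136 139 141 138]
 [165 164 162 160 164 168 168 167 167 168 169 161 118 107 105  96  92  91
  105 138 141 139 140]
 [167 168 164 165 165 172 168 167 168 169 168 159 122 105 110 103  98  94
  101 139 140 143 110]]
post est [ 0.55250398 -0.11362243  0.        ]
```

Confirmed: the post is at (-32.6,-51.6) mm in the tablet, so at the notch bottom, with the tablet still askew by about 0.63 rad. Now I go to the push point with the gripper closed.

Call:
apply_moves(claw=[0,0,0,0,0,0,0,0,0,0,0,0,0], xyz=[[0,0.03,0],[-0.01,0.031,0],[0,0,0],[0,0,0],[0,0,0.04],[0,0,0.05],[0,0,0.05],[0,0,0.03],[0,0,0.016],[0,0,0.004],[0,0,0],[-0.01,0,0],[-0.006,0,0]], twist=[[0,0,0],[0,0,0],[0,0,0],[0,0,0],[0,0,0],[0,0,0],[0,0,0],[0,0,0],[0,0,0],[0,0,0],[0,0,0],[0,0,0],[0,0,0]])

```text
clock: 24.4
position: [0.5747, 0.0395, -0.02]
tool_rot: [3.14, 0.001, 2.056]
force: [-0.6, -0.0, 0.8]
grip_width: -0.0004
finger_force: 0.0
```

Call:
apply_moves(claw=[0,0], xyz=[[-0.002,0,0],[-0.002,0,0]], twist=[[0,0,0],[0,0,0]])

```text
clock: 24.6
position: [0.5755, 0.0378, -0.0207]
tool_rot: [3.14, -0.001, 2.057]
force: [-4.8, 8.6, 8.0]
grip_width: -0.0
finger_force: 4.9
```

Call:
apply_moves(claw=[0,0,0,0,0], xyz=[[0.005,0,0],[0,0,0.003],[0,0,0.003],[0,0,0.001],[0,0,0]], twist=[[0,0,0],[0,0,0],[0,0,0],[0,0,0],[0,0,0]])

```text
clock: 25.1
position: [0.5727, 0.0415, -0.0287]
tool_rot: [-3.141, -0.0, 2.057]
force: [0.3, 0.5, 0.2]
grip_width: -0.0
finger_force: 0.0
```

Call:
apply_moves(claw=[0,0,0,0,0,0], xyz=[[-0.003,0,0],[-0.002,0,0],[-0.0028,0.0037,0],[-0.0028,0.0037,0],[-0.0028,0.0037,0],[-0.0028,0.0037,0]], twist=[[0,0,0],[0,0,0],[0,0,0.03],[0,0,0.03],[0,0,0.03],[0,0,0.03]])

```text
clock: 25.7
position: [0.5937, 0.0333, -0.0284]
tool_rot: [-3.141, -0.0, 1.934]
force: [-1.6, 2.1, -0.0]
grip_width: 0.0
finger_force: 0.9
```

Call:
apply_moves(claw=[0,0,0,0,0,0,0,0], xyz=[[-0.0028,0.0037,0],[-0.0028,0.0037,0],[-0.0028,0.0037,0],[-0.0028,0.0037,0],[-0.0028,0.0037,0],[-0.0028,0.0037,0],[-0.0028,0.0037,0],[-0.0028,0.0037,0]], twist=[[0,0,0.03],[0,0,0.03],[0,0,0.03],[0,0,0.03],[0,0,0.03],[0,0,0.03],[0,0,0.03],[0,0,0.03]])

```text
clock: 26.5
position: [0.628, 0.0193, -0.0284]
tool_rot: [3.142, -0.0, 1.694]
force: [-1.4, 0.9, 1.3]
grip_width: -0.0002
finger_force: 0.8
```

```bash
python3 - <<'E'
from h import *
f=bot.grab_frame("scene"); s=bot.observe(); print(s["clock"],s["position"],s["force"])
post=np.array([.5525,-.1136])
th=s["tool_rot"][2]-np.pi/2; print("tool ang",th,"tcp rel post in tool axes",rot(th).T@(np.array(s["position"])[:2]-post))
c=post-rot(th)@[-.032,-.052]
p,e,n=tabfit(f,[c[0],c[1],th],(200,130,330,260),115); print(p,e,n,loc(p,post)*1e3)
E
```

```text
26.55 [ 0.62866503  0.01882927 -0.02834418] [ 0.09879773  2.18488122 -1.89436973]
tool ang 0.12120521055857303 tcp rel post in tool axes [0.0916181  0.12224871]
[ 0.57221096 -0.05892499  0.16849515] 2471.7049838607486 5171.175 [-28.60076325 -50.59520457]
```

Call:
apply_moves(claw=[0,0,0,0,0,0,0], xyz=[[-0.0028,0.0037,0],[-0.0028,0.0037,0],[-0.0028,0.0037,0],[-0.0028,0.0037,0],[-0.0028,0.0037,0],[-0.0028,0.0037,0],[-0.0028,0.0037,0]], twist=[[0,0,0.03],[0,0,0.03],[0,0,0.03],[0,0,0.03],[0,0,0.03],[0,0,0.03],[0,0,0.03]])

```text
clock: 27.25
position: [0.6545, 0.0005, -0.0284]
tool_rot: [3.142, -0.0, 1.484]
force: [-1.3, 2.1, -0.3]
grip_width: -0.0003
finger_force: 0.8
```

Call:
apply_moves(claw=[0,0], xyz=[[-0.0014,0.0018,0],[-0.0014,0.0018,0]], twist=[[0,0,0.015],[0,0,0.015]])

```text
clock: 27.45
position: [0.6576, -0.0023, -0.0284]
tool_rot: [-3.142, -0.0, 1.456]
force: [-0.9, 2.3, 0.4]
grip_width: -0.0001
finger_force: 0.9
```

Call:
apply_moves(claw=[0,0], xyz=[[-0.0014,0.0018,0],[-0.0014,0.0018,0]], twist=[[0,0,0.015],[0,0,0.015]])

```text
clock: 27.65
position: [0.6608, -0.0056, -0.0284]
tool_rot: [-3.142, -0.0, 1.426]
force: [-0.4, 2.8, -0.3]
grip_width: 0.0003
finger_force: 0.9
```

Call:
apply_moves(claw=[0,0], xyz=[[-0.001,0.0006,0],[-0.001,0.0006,0]], twist=[[0,0,0],[0,0,0]])

```text
clock: 27.85
position: [0.6613, -0.0057, -0.0284]
tool_rot: [-3.141, -0.002, 1.427]
force: [-3.9, 12.2, 1.6]
grip_width: -0.0
finger_force: 6.3
```

Call:
apply_moves(claw=[0,0], xyz=[[-0.001,0.0005,0],[-0.001,0.0005,0]], twist=[[0,0,0],[0,0,0]])

```text
clock: 28.05
position: [0.6622, -0.0057, -0.0283]
tool_rot: [-3.141, -0.004, 1.429]
force: [-3.8, 22.0, -0.1]
grip_width: -0.0001
finger_force: 10.4
```

The strip has been reached: 22 N and the motion stopped. I'll back off, lift, move to the middle of the edge, and check.

Call:
apply_moves(claw=[0,0,0,0,0.04,0.085,0.085,0.085,0.085,0.085,0.085,0.085,0.085,0.085], xyz=[[0.004,0,0],[0.008,0,0],[0.022,0,0],[0,0,-0.04],[0,0,-0.05],[0,0,-0.05],[0,0,-0.04],[0,-0.025,-0.016],[0,-0.025,0],[0,0,0],[0,0,0],[0,0,0],[0,0,0],[0,0,0]], twist=[[0,0,0],[0,0,0],[0,0,0],[0,0,0],[0,0,0],[0,0,0],[0,0,0],[0,0,0],[0,0,0],[0,0,0],[0,0,0],[0,0,0],[0,0,0],[0,0,0]])

```text
clock: 29.45
position: [0.618, 0.031, 0.1672]
tool_rot: [-3.141, -0.0, 1.427]
force: [-0.5, 0.3, 0.1]
grip_width: 0.0847
finger_force: 0.0
```

```bash
python3 - <<'E'
from h import *
f=bot.grab_frame("wrist"); s=bot.observe(); save(f,"w9.png")
p,e,n=tabfit(f,[.5755,-.0576,-.15],(172,100,338,320),115); print(p,e,n)
print("tcp",s["clock"],s["position"],s["tool_rot"][2],loc(p,s["position"])*1e3)
q=w2pix(f,T(p,[[-.09,-.06,.02],[.09,-.06,.02],[-.03,-.06,.02],[-.03,-.052,.035]])).round(1); print(q.tolist())
print("post",loc(p,[.5510,-.1140])*1e3)
u,v=q[2].astype(int); g=f["img"].max(2); print(u-20,v-14); print(g[v-14:v+20:2,u-20:u+26:2])
u,v=w2pix(f,T(p,[[.06,-.06,.02]]))[0].astype(int); print(u-40,v-4); print(f["img"].max(2)[v-4:v+26:2,u-40:u+40:4])
E
```

```text
[ 0.58395803 -0.06682956 -0.15124396] 1183.719570722401 14960.550000000001
tcp 29.5 [0.61789288 0.03098556 0.16724581] 1.4266367810109806 [ 18.80985443 101.81139555]
[[161.9, 300.4], [310.3, 301.8], [211.1, 301.3], [209.3, 303.6]]
post [-25.4747191  -51.59768378]
191 287
[[ 39  39  41  39  33  43  40  36  43  46  45  44  46  43  47  47  46  47
   50  50  51  50  54]
 [ 32  30  21  28  18  31  29  29  33  19  29  26  25  30  27  17  22  27
   23  25  29  30  29]
 [ 28  31  29  26  27  27  43  61  63  58  57  54  52  44  28  26  33  28
   29  24  21  18  29]
 [ 21  32  30  31  31  28  66  89  93  98 101  96  92  78  42  31  30  26
   26  30  32  26  29]
 [ 29  28  27  25  31  30  73  95  92 104 104 101  90  73  41  29  32  26
   34  30  21  29  16]
 [ 30  31  24  20  28  39  85  94  95  98 101 100  91  72  51  25  30  22
   28  22  27  34  31]
 [ 26  26  32  33  26  61  93  96  97 104 112 100  85  70  68  37  28  27
   31  26  25  29  33]
 [103  91  82  83  82  94  95  97 100 130 142 137 120  79  90  85  68  62
   68  66  59  63  65]
 [172 157 139 129 109 126 135 135 132 147 147 146 14
[... 1405 characters left out ...]
  29  24
  122 170]
 [166 166 173 165  62  56  69  93  74  80  83  94  75  87  98 101  90  95
  156 172]
 [170 165 173 167 107 107 120 162 142 157 159 154 145 165 162 152 159 163
  165 173]
 [166 166 173 164 110 114 111 169 171 169 165 167 170 169 167 162 166 166
  166 169]
 [167 165 172 167 109 112 111 159 168 165 170 169 170 171 171 167 164 164
  165 171]
 [165 166 170 168 109 114 109 158 170 162 167 171 173 171 171 175 164 165
  169 169]
 [166 168 170 168 114 109 109 148 169 167 167 168 164 170 169 168 164 165
  170 168]
 [169 168 171 169 111 110 111 114 170 162 163 171 163 169 171 165 169 169
  170 158]
 [165 169 172 168 124 109 115 110 168 161 164 166 169 171 168 166 168 171
  169 166]]
```

The pose fit gives angle -0.151, which equals the dock's, with no gap at the strip and the post at the notch bottom (-25.5,-51.6). One gentle seating press between post and strip will make sure both bear.

Call:
apply_moves(claw=[0.04,0.04,0.04,0.04,0.04,0.04,0.04,0.04,0.04,0.04,0.04,0.04,0.04], xyz=[[0,-0.008,0],[0,0,0.03],[0,0,0.05],[0,0,0.05],[0,0,0.04],[0,0,0.02],[0,0,0.008],[0,0,0],[-0.009,0,0],[-0.009,0,0],[-0.006,0,0],[-0.003,0,0],[-0.001,0,0]], twist=[[0,0,0],[0,0,0],[0,0,0],[0,0,0],[0,0,0],[0,0,0],[0,0,0],[0,0,0],[0,0,0],[0,0,0],[0,0,0],[0,0,0],[0,0,0]])

```text
clock: 30.8
position: [0.606, 0.0038, -0.03]
tool_rot: [3.141, 0.0, 1.426]
force: [0.6, -0.3, 0.5]
grip_width: 0.0398
finger_force: 0.0
```

Call:
apply_moves(claw=[0.04,0.04], xyz=[[-0.001,0,0],[-0.001,0,0]], twist=[[0,0,0],[0,0,0]])

```text
clock: 31.0
position: [0.6056, 0.003, -0.0303]
tool_rot: [3.141, -0.001, 1.427]
force: [-0.4, 5.6, 1.4]
grip_width: 0.04
finger_force: 2.7
```

Call:
apply_moves(claw=[0.04,0.04], xyz=[[-0.001,0,0],[-0.001,0,0]], twist=[[0,0,0],[0,0,0]])

```text
clock: 31.2
position: [0.6052, 0.0026, -0.0303]
tool_rot: [-3.141, -0.002, 1.428]
force: [-1.8, 11.7, 2.3]
grip_width: 0.0399
finger_force: 5.7
```

Call:
apply_moves(claw=[0.04,0.04], xyz=[[-0.001,0,0],[-0.001,0,0]], twist=[[0,0,0],[0,0,0]])

```text
clock: 31.4
position: [0.6048, 0.0023, -0.0303]
tool_rot: [-3.141, -0.004, 1.429]
force: [-3.4, 19.0, 1.9]
grip_width: 0.04
finger_force: 9.5
```

Call:
apply_moves(claw=[0.04,0.04,0.04,0.06,0.085,0.085,0.085,0.085,0.085,0.085,0.085,0.085,0.085,0.085], xyz=[[0.003,0,0],[0.004,0,0],[0.025,0,0],[0,0,-0.04],[0,0,-0.05],[0,0,-0.05],[0,0,-0.04],[0,0,-0.018],[0,0,0],[0,0,0],[0,0,0],[0,0,0],[0,0,0],[0,0,0]], twist=[[0,0,0],[0,0,0],[0,0,0],[0,0,0],[0,0,0],[0,0,0],[0,0,0],[0,0,0],[0,0,0],[0,0,0],[0,0,0],[0,0,0],[0,0,0],[0,0,0]])

```text
clock: 32.8
position: [0.6094, 0.0302, 0.1671]
tool_rot: [-3.141, 0.0, 1.427]
force: [-0.2, 0.9, -1.0]
grip_width: 0.0848
finger_force: 0.0
```

```bash
python3 - <<'E'
from h import *
f=bot.grab_frame("wrist"); s=bot.observe()
p,e,n=tabfit(f,[.584,-.0668,-.151],(172,100,338,320),115); print(p,e,n,"post",loc(p,[.5510,-.1140])*1e3,s["clock"])
for c in("top","scene"):
    bot.grab_frame(c)
    for q in("sanitiser","torch","mouse"): print(c,q,[np.round(d["position"],3).tolist() for d in bot.find_in(c,q)][:1])
E
```

```text
[ 0.58326257 -0.06709505 -0.13972502] 1221.0644764107133 15646.725 post [-25.41565685 -50.9410611 ] 32.85
top sanitiser [[0.618, -0.331, 0.097]]
top torch [[0.387, -0.331, 0.086]]
top mouse [[0.537, 0.367, 0.029]]
scene sanitiser [[0.636, -0.33, 0.084]]
scene torch [[0.406, -0.338, 0.051]]
scene mouse [[0.544, 0.381, 0.03]]
```

```bash
python3 - <<'E'
from h import *
f=bot.grab_frame("wrist"); p=np.array([.5833,-.0671,-.145])
g=cv2.GaussianBlur(f["img"].max(2).astype(np.float32),(3,3),0)
def edge(xs,y,z,out,thr=95,span=10):
    pts=[]
    for x in xs:
        l=np.array([[x,y+out*d/1e3,z] for d in np.arange(-span,span,.25)])
        q=w2pix(f,T(p,l)).astype(np.float32); v=cv2.remap(g,q[:,0],q[:,1],cv2.INTER_LINEAR).ravel()
        k=[i for i in range(1,len(v)) if v[i-1]<thr<=v[i]]
        if k: pts.append([x,l[k[-1] if len(k)==1 else k[0],1]])
    pts=np.array(pts); m=np.polyfit(pts[:,0],pts[:,1],1); r=pts[:,1]-np.polyval(m,pts[:,0]); ok=np.abs(r)<.002
    m=np.polyfit(pts[ok,0],pts[ok,1],1); print(len(pts),ok.sum(),"angle",p[2]+np.arctan(m[0]),"y at 0,60",np.polyval(m,[0,.06])*1e3)
edge(np.arange(-.07,.071,.005),.06,.02,1,60,6)     # back edge, tablet
edge(np.arange(-.01,.02,.003),-.06,.02,-1,60,6)   # front edge between notch and strip
edge(np.arange(.032,.088,.004),-.076,.018,-1,60,8) # strip far edge
E
```

```text
Traceback (most recent call last):
IndexError: too many indices for array: array is 1-dimensional, but 2 were indexed
```

```bash
python3 - <<'E'
from h import *
f=bot.grab_frame("wrist"); p=np.array([.5833,-.0671,-.145])
g=cv2.GaussianBlur(f["img"].max(2).astype(np.float32),(3,3),0)
def prof(x,y0,y1,z):
    ys=np.arange(y0,y1,.25*np.sign(y1-y0))
    q=w2pix(f,T(p,np.c_[np.full(len(ys),x),ys,np.full(len(ys),0)]/1e3+[0,0,z])).astype(np.float32)
    return ys,cv2.remap(g,q[:,0].reshape(-1,1),q[:,1].reshape(-1,1),cv2.INTER_LINEAR).ravel()
def edge(xs,y0,y1,z,thr):
    P=[]
    for x in xs:
        ys,v=prof(x,y0,y1,z); k=np.where((v[:-1]<thr)&(v[1:]>=thr))[0]
        if len(k): P.append([x,ys[k[0]]])
    if len(P)<3: print("few",prof(xs[len(xs)//2],y0,y1,z)[1][::4].round()); return
    P=np.array(P); m=np.polyfit(P[:,0],P[:,1],1); ok=abs(P[:,1]-np.polyval(m,P[:,0]))<1.5
    m=np.polyfit(P[ok,0],P[ok,1],1); print(len(P),ok.sum(),"angle",p[2]+m[0],"y at 0,60",np.polyval(m,[0,60]))
edge(np.arange(-70,71,5.),58,70,.02,75)
edge(np.arange(-9,20,3.),-57,-68,.02,45)
edge(np.arange(32,90,4.),-72,-84,.018,60)
s=bot.observe();print(s["clock"],s["position"])
E
```

```text
29 29 angle -0.14241379310344823 y at 0,60 [66.37931034 66.53448276]
10 10 angle -0.14499999999999966 y at 0,60 [-58.3 -58.3]
15 15 angle -0.1405357142857147 y at 0,60 [-74.68452381 -74.41666667]
33.35 [0.60954929 0.03019093 0.16761738]
```

The back edge (-0.142) and the strip (-0.1405) are parallel. The tablet's front edge to the strip's far edge is 16.2 mm, which is the strip width, so the edge is flush. The bystanders have not moved. Handing in.

```bash
python3 -c "
from workcell import bot
print(bot.job_done())"
```

```text
the job is handed in; nothing more can be done
None
```

The tablet is docked and the job is handed in at about 33 s of 59 s: the post is at the notch bottom, the long edge measures flush along the strip (parallel to about 0.002 rad), and the mouse, torch and sanitiser were not disturbed.

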